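# Clamp a freshly glued shoe sole in the hand press

### The arm

A 6-joint arm with a two-finger parallel gripper is mounted at the origin on the work surface. World frame = base frame: x ahead of the robot, y to its left, z up, the work surface at z = 0. Lengths are in m, angles in rad, forces in N, time in s.
With the tool pointing down it reaches from about 0.35 to 0.85 m from the base axis. Payload 8.1 kg.
Tool frame: the origin (TCP) lies at the very end of the fingers, on their centre line; the grasp point (between the pads) lies robot.tcp_to_grasp behind it (robot.tcp_to_grasp is the distance from the TCP to the grasp point, in m); z points along the fingers, y is the line along which they close (so a half turn about z gives the same grasp; the last joint's range is limited). The gripper opens to 93 mm and grips with 3 to 60 N. Pads are 15 mm wide; open, the fingers measure 128 mm over their backs; the gripper's body (75 mm by 188 mm) begins 65 mm behind the grasp point.
Start: joints at [1.186, 0.13, 1.488, -0, 1.523, -0.085], TCP at [0.177, 0.573, 0.219] pointing down, gripper open.
Joint ranges: [-2.96, 2.96], [-0.89, 2.26], [0.02, 2.5], [-1.34, 4.48], [0, 2.73], [-2.66, 2.66]. Speed limits (rad/s): [2.39, 2.39, 2.79, 3.14, 3.14, 3.14].

### API

Orientations are given as a rotation vector (axis times angle).
In Python, from plant import robot gives the robot as it stands. The module is installed in compiled form; this text tells all that it offers.
- The arm moves only by the shell command python3 -m pendant 'ROWS' [FORCE]. ROWS is JSON, a list that holds one entry, the list of rows, each a list of 5 numbers: the opening, from 0 (shut) to 1 (fully open), then the shift along the tool's x, y, z in cm, then the turn about the tool's z in degrees. In form: [[[fingers, x, y, z, roll], ...]]. A call has 1 to 8 rows; each row shifts and turns the commanded pose from where the row before left it, along the tool's axes as they then stand; what a row does not reach is not made up. A row lasts 1/10 s, in which the tool goes at most 50 mm and 8.59 degrees, less where a joint would pass 70% of its speed; a pose out of reach is approached as far as the arm can. A call is refused whole if a number of a shift passes 5 or a number of a turn 8.59, either way. A call with a gripper value outside its range is refused whole. The fingers move at their own pace and stop on an object; FORCE is the grip in N (left out, the last holds). Time passes only in rows, so rows that do not move let the fingers close. It gives the time, the measured TCP pose, the force, the opening and the grip force at its end, in the units of the state.
- robot.read_state(): the state, without advancing time (a new reading comes with each control period).
- robot.read_camera(name): name is "scene" or "side" or "wrist"; returns a dict with "img" (480x640x3 uint8, blue, green, red), "K" (3x3 intrinsics, pixels), "pose" (4x4, takes a point from camera to world coordinates). Camera axes: x right, y up, looking along -z (the intrinsics and any distortion apply to the point x, -y, -z); pixel columns grow to the right and rows downward; lengths in m; the calibration is good to about 2 mm. A picture is of the moment at which its call begins. There is no depth.
- robot.close_job(): hands the job in; it is judged then, once.
The state is a dict: "t": time; "q": joint angles; "dq": joint speeds; "joint_torque": joint torques, N m; "tool_pos": TCP position; "orientation": TCP orientation; "force": force on the tool from outside, world axes, zero at the start; "wrist_torque": the same for the moment, N m; "opening": finger opening in m; "gripper_force": force on a finger pad.
Only numpy, scipy, OpenCV 4.12 (cv2) and the standard library are available. Lean on these libraries where they do the work, as an engineer would, in place of code of your own. Each camera call takes 0.05 s, during which the arm holds its last target. There are 200 camera calls.

### The job

The glued sole is lying ready in the hand press. Flip the safety catch over to the side, out of the lever's way, with the lever still at rest; then pull the lever forward by its handle all the way to its stop, so that the pad clamps the sole, and finish while still holding it there, because the lever springs back if let go. Do not force the lever against the catch, do not shift the sole, and leave the wooden last, tin and cup alone.

Things in the scene. Friction and masses are not known exactly. Their poses are not given: they have to be found in the camera images.
- press: Hand press fixed to the bench: grey housing 180 (x) x 440 (y) x 60 mm high; origin at the centre of its underside, x pointing away from the robot at zero yaw, y left, z up. The bed (rubber mat, top 62 mm up) is on its left half; a crosshead over it runs on two steel rods at (+-68, 90) mm, top 175 mm. Lever and catch stand on its right. Lengths below are in this press frame.
- lever_hinge (a point): Point on the lever's hinge axis, on the stem's centreline, fixed to the press at (0, -100, 100) mm. The axis runs along the press y. The steel shaft here sits between two grey cheeks up to 120 mm high.
- lever (a joint): Angle of the lever, rad: 0 = at rest (leaning 0.05 rad back, to press +x), growing as its top is pulled to press -x (to the robot) down an arc of radius 150 mm, to the stop at 1.0. The sole is clamped over the last 0.17 rad. A spring returns it to 0 if let go: pulling takes about 3 N at first, 10 to 15 N at the stop. The upright catch blocks it at about 0.12.
- lever_grip (a point): Middle of the lever's handle, 150 mm from the hinge axis: a steel bar 18 mm in diameter along the press y, sticking out to the right (press -y) from the top of the flat steel stem (16 x 18 mm, at y -100), 60 mm of clear bar each side, black 25 mm end cap. At rest at (7, -170, 250), at the stop at (-122, -170, 187) mm. Nothing is above it. Axes turn with the lever.
- catch (a joint): Angle of the safety catch about a hinge along the press x through y -100, z 75 mm, rad: 0 = upright in front of the lever's stem, blocking it; growing as it tips to the right (press -y); 1.6 = lying flat, clear of the lever. A little friction holds it near upright; beyond about 0.4 it falls over by its own weight (100 g) and stays down.
- catch_knob (a point): Centre of the black ball (20 mm in diameter) on the robot's end of the catch's finger rod: a steel rod 12 mm in diameter along the press x, 65 mm from the hinge axis, running 122 mm from the upright catch plate (at the stem) to the ball. Upright, the ball is at (-138, -100, 140) mm, in front of the housing; flipped, at (-138, -165, 73) mm. Over 25 mm free on both sides.
- pressure_pad: Rubber-faced steel pad under the crosshead, 75 (x) x 110 (y) x 16 mm, origin at the centre of its underside, at (0, 90) mm in the press frame; the lever lowers it by 35 mm per rad, from 29 mm above the sole. It is sprung (3.5 N per mm, so about 20 N on the sole at the lever's stop).
- sole: The glued sole, rubber below and cork on top, about 245 mm long (along y) x 84 mm at most x 18 mm, lying loose on the bed under the pad, origin at the centre of its underside.
- shoe_last: Bystander: wooden shoe last, about 217 mm long (along its y), 72 mm wide, 110 mm high, standing to the left of the press; origin at the centre of its underside.
- glue_tin: Bystander: closed aluminium tin, 76 mm in diameter, 95 mm high, origin at the centre of its underside; it stands to the right of the press or in front of its bed.
- rivet_cup: Bystander: grey plastic cup, 72 mm in diameter, 70 mm high, origin at the centre of its underside; it stands to the right of the press or in front of its bed.

How it is judged:
By the outcome, as a careful person would: the job done as asked, in the order asked, and still so for the second after the job is handed in, while the arm keeps its last pose, push and grip.
It also fails if it takes over 48 s, if anything falls off the work surface, if the arm or the gripper's body presses on something with over 40 N, if the wrist force passes 120 N, or if a joint passes its speed limit or range.

## Working session

There is one attempt and no reset: what is moved stays moved. The work goes in short steps, Python scripts to look and compute and a shell command to move; the robot and the scene stay as the last step left them, time stands still between calls to the robot, and variables do not carry over. Pictures are saved under pics/ and viewed, at most 10 in all, crops included, and the job is handed in when it is done.

```bash
mkdir -p pics; python3 - <<'E'
from plant import robot
import cv2,numpy as np
s=robot.read_state()
print({k:np.round(v,3) for k,v in s.items()}, robot.tcp_to_grasp)
for n in ("scene","side"):
    c=robot.read_camera(n); cv2.imwrite(f"pics/{n}0.png",c["img"]); print(n,c["K"].tolist(),np.round(c["pose"],3).tolist(),[k for k in c])
E
```

```text
{'t': np.float64(0.0), 'q': array([ 1.186,  0.131,  1.489,  0.   ,  1.523, -0.085]), 'dq': array([-0.   ,  0.001, -0.001, -0.   , -0.   ,  0.001]), 'joint_torque': array([-4.0000e-03, -5.5981e+01, -4.9178e+01,  7.6000e-02,  3.5000e-02,
       -0.0000e+00]), 'tool_pos': array([0.177, 0.573, 0.218]), 'orientation': array([-4.690e-01, -3.106e+00,  3.000e-03]), 'force': array([ 1.01 , -0.226,  0.574]), 'wrist_torque': array([ 0.008, -0.032,  0.009]), 'gripper_force': np.float64(0.0), 'opening': np.float64(0.093)} 0.0188
scene [[560.539369464742, 0.0, 316.59985027241197], [0.0, 560.539369464742, 244.40105008912005], [0.0, 0.0, 1.0]] [[0.563, -0.438, 0.701, 1.433], [0.826, 0.284, -0.486, -0.519], [0.014, 0.853, 0.522, 0.814], [0.0, 0.0, 0.0, 1.0]] ['img', 'K', 'pose']
side [[508.60991496872134, 0.0, 332.17629535712786], [0.0, 508.60991496872134, 239.1487825371089], [0.0, 0.0, 1.0]] [[0.991, 0.093, -0.093, 0.473], [-0.131, 0.743, -0.656, -0.684], [0.009, 0.662, 0.749, 1.041], [0.0, 0.0, 0.0, 1.0]] ['img', 'K', 'pose']
```

View pics/scene0.png

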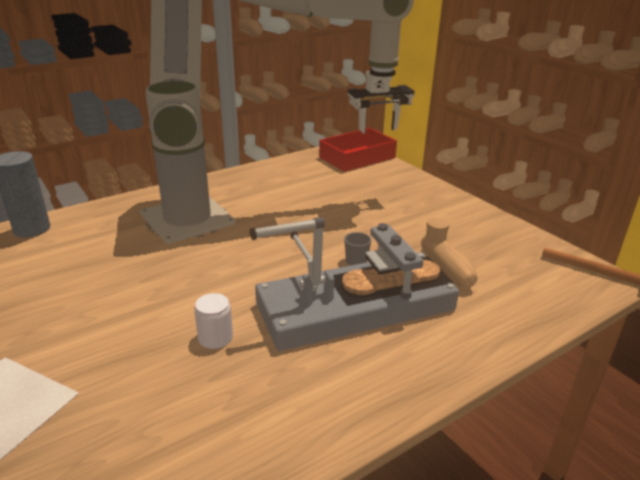

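View pics/side0.png

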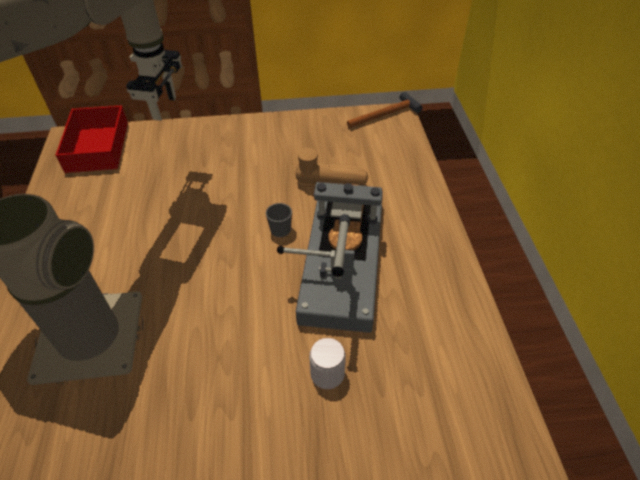

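The scene view shows the press around (355,290), with the lever handle from (254,233) to (320,222), the tin at (213,320) and the cup at (357,245). In the side view the catch ball is at (281,250), the handle cap at (338,268) and the housing's near corners at (302,315) and (373,321). I'll enlarge both to read the pixels more accurately.

```bash
python3 - <<'E'
import cv2
a=cv2.imread("pics/scene0.png")[205:350,245:470]; b=cv2.imread("pics/side0.png")[170:340,260:400]
cv2.imwrite("pics/sc.png",cv2.resize(a,None,fx=3.5,fy=3.5,interpolation=cv2.INTER_CUBIC))
cv2.imwrite("pics/sd.png",cv2.resize(b,None,fx=3.5,fy=3.5,interpolation=cv2.INTER_CUBIC))
E
```

```text
(no output)
```

View pics/sc.png

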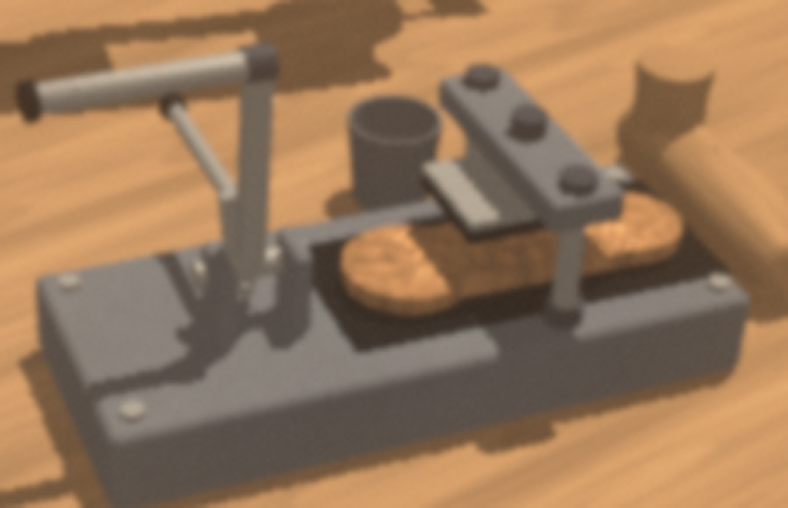

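View pics/sd.png

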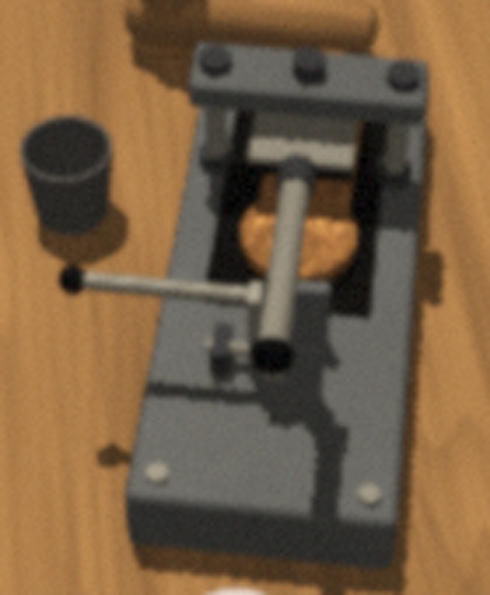

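The crops show the knob at scene (175,105) and side (71,279), the handle cap at scene (30,102) and side (272,354), and the stem top at scene (262,62) and side (294,172). The housing's top corners are clear in both. I'll triangulate these points.

```bash
cat > h.py <<'E'
from plant import robot
import numpy as np
def ray(c,u,v):
    K,P=c["K"],c["pose"]; d=np.array([(u-K[0,2])/K[0,0],-(v-K[1,2])/K[1,1],-1]); return P[:3,3],P[:3,:3]@(d/np.linalg.norm(d))
def plane(c,u,v,z):
    o,d=ray(c,u,v); return o+d*(z-o[2])/d[2]
def tri(c1,p1,c2,p2):
    a,d=ray(c1,*p1); b,e=ray(c2,*p2); t=np.linalg.lstsq(np.c_[d,-e],b-a,rcond=None)[0]
    p,q=a+t[0]*d,b+t[1]*e; return (p+q)/2,np.linalg.norm(p-q)
E
python3 - <<'E'
from h import *
np.set_printoptions(precision=4,suppress=True)
S=robot.read_camera("scene");D=robot.read_camera("side")
s=lambda u,v:(u/3.5+245-.4,v/3.5+205-.4); d=lambda u,v:(u/3.5+260-.4,v/3.5+170-.4)
for n,a,b in [("knob",(175,105),(71,279)),("cap",(30,102),(272,354)),("stemtop",(262,62),(294,172)),("bolt1",(482,76),(216,60)),("bolt2",(527,121),(309,65)),("bolt3",(578,179),(404,74)),("screwR",(69,283),(157,472)),("screwF",(132,410),(370,494))]:
    print(n,*tri(S,s(*a),D,d(*b)))
for p in [(38,283),(113,440),(747,298)]: print("S",plane(S,*s(*p),.06))
for p in [(130,497),(392,523),(427,65)]: print("D",plane(D,*d(*p),.06))
E
```

```text
knob [0.461  0.091  0.1389] 0.0017859570542708
cap [ 0.5711 -0.0745  0.2491] 0.0005647197514684894
stemtop [0.604  0.0633 0.2493] 0.0016729447430862045
bolt1 [0.5783 0.2612 0.1657] 7.608947607479284e-05
bolt2 [0.6435 0.2439 0.1691] 0.00028397791834900105
bolt3 [0.7101 0.2281 0.1666] 0.0014447173084116568
screwR [ 0.5054 -0.0188  0.0619] 0.001253001543148136
screwF [ 0.6415 -0.0537  0.0636] 8.463350895800367e-06
S [ 0.4925 -0.0353  0.06  ]
S [ 0.6552 -0.0752  0.06  ]
S [0.7606 0.3443 0.06  ]
D [ 0.4862 -0.034   0.06  ]
D [ 0.6524 -0.0752  0.06  ]
D [0.7596 0.3486 0.06  ]
```

Measured press pose: origin (0.622, 0.157), yaw -0.245 rad, consistent with the bolts, screws, corners and knob. First I shut the fingers, rise, and turn so that tool y lies along press +x and tool x along press +y.

```bash
python3 -m pendant '[[[0,0,0,-1,8],[0,0,0,-1,8],[0,0,0,-1,8],[0,0,0,-1,8],[0,0,0,-1,8],[0,0,0,-1,8],[0,0,0,-1,8],[0,0,0,-1,8]]]' 20; python3 -m pendant '[[[0,0,0,0,8],[0,0,0,0,8],[0,0,0,0,6.8],[0,0,0,0,0]]]'
cat >> h.py <<'E'
from scipy.spatial.transform import Rotation as Ro
O=np.array([.622,.157,0]);yaw=-.245
W=Ro.from_euler('z',yaw).as_matrix()
def togo(px,py,pz):
    s=robot.read_state(); R=Ro.from_rotvec(s["orientation"]).as_matrix()
    T=O+W@np.array([px,py,pz])/1000
    print("t",s["t"],"q",np.round(s["q"],2),"shift cm",np.round(R.T@(T-s["tool_pos"])*100,2),"R err deg",np.round(np.degrees(Ro.from_matrix(R.T@W@np.array([[0,1,0],[1,0,0],[0,0,-1]])).as_rotvec()),2),"press mm",np.round(W.T@(s["tool_pos"]-O)*1000,1),"F",np.round(s["force"],1))
E
python3 - <<'E'
from h import *
togo(-135,-65,300)
S=robot.read_camera("scene");D=robot.read_camera("side")
# cup rim centre crop px scene(395,115) side (67,150)
print(tri(S,(395/3.5+244.6,118/3.5+204.6),D,(67/3.5+259.6,148/3.5+169.6)))
E
```

```text
t: 1.0
tool_pos: [0.1771, 0.5731, 0.2988]
orientation: [2.051, 2.38, -0.001]
force: [-0.1, -0.3, -0.2]
opening: 0.034
gripper_force: 0.0
t: 1.4
tool_pos: [0.1772, 0.5732, 0.2984]
orientation: [2.477, 1.932, -0.001]
force: [-0.7, 0.4, -0.8]
opening: 0.0024
gripper_force: 0.0
t 1.4 q [ 1.19  0.11  1.36 -0.    1.67  1.43] shift cm [-36.05  39.78  -0.15] R err deg [-0.    0.03 -0.05] press mm [-532.5  295.8  298.4] F [-0.7  0.4 -0.8]
(array([0.46537892, 0.2812244 , 0.06956421]), np.float64(0.0005784757086145658))
```

```bash
python3 -m pendant '[[[0,-3,3.3,0,0],[0,-3,3.3,0,0],[0,-3,3.3,0,0],[0,-3,3.3,0,0],[0,-3,3.3,0,0],[0,-3,3.3,0,0]]]' >/dev/null; python3 -m pendant '[[[0,-3,3.3,0,0],[0,-3,3.3,0,0],[0,-3,3.3,0,0],[0,-3,3.3,0,0],[0,-3,3.3,0,0],[0,-3,3.3,0,0],[0,0,0,0,0],[0,0,0,0,0]]]'
python3 -c "
from h import *
togo(-135,-65,127)
import cv2; cv2.imwrite('pics/w1.png',robot.read_camera('wrist')['img'])"
```

```text
t: 2.9
tool_pos: [0.4747, 0.1275, 0.2984]
orientation: [-2.475, -1.934, 0.001]
force: [-0.5, -1.0, -0.1]
opening: 0.0007
gripper_force: 0.0
t 2.9 q [ 0.16 -0.18  1.65  0.    1.67  0.4 ] shift cm [-0.07  0.09 17.14] R err deg [-0.04 -0.    0.05] press mm [-135.8  -64.3  298.4] F [-0.5 -1.  -0.1]
```

View pics/w1.png

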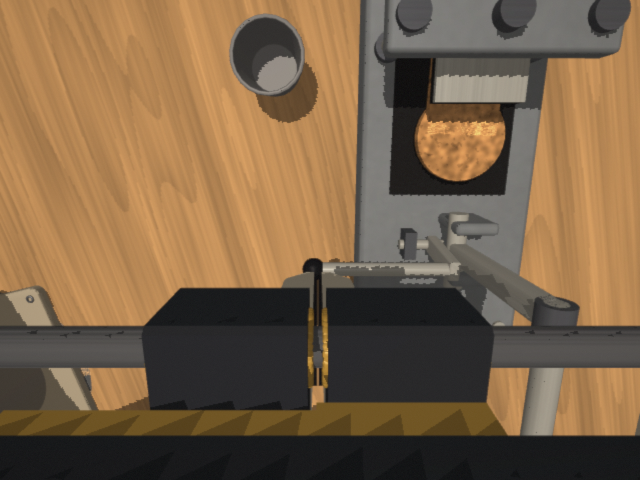

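The wrist view shows the ball at (314,267), in line with the finger seam, with the stem top at (556,305) to the right. I'll check the ball against the z = 0.14 plane.

```bash
python3 -c "
from h import *
c=robot.read_camera('wrist')
for p,z in (((314,267),.14),((556,302),.25)):
  w=plane(c,*p,z); print(w,W.T@(w-O)*1000)
print(c['pose'][:3,3],W.T@c['pose'][:3,:3])"
```

```text
[0.46323608 0.08996525 0.14      ] [-137.76310044 -103.54210783  140.        ]
[0.60673726 0.06823855 0.25      ] [  6.72269405 -89.81286748 250.        ]
[0.49123824 0.19053601 0.46434626] [[ 9.99999663e-01 -6.42862231e-04 -5.11086268e-04]
 [ 7.45222932e-04  9.71818962e-01  2.35727277e-01]
 [ 3.45143163e-04 -2.35727578e-01  9.71819114e-01]]
```

```bash
python3 -m pendant '[[[0,0,0,4,0],[0,0,0,4,0],[0,0,0,3,0],[0,0,0,2,0],[0,0,0,2,0],[0,0,0,2,0],[0,0,0,0,0],[0,0,0,0,0]]]'
python3 -m pendant '[[[0,-0.7,0,0,0],[0,-0.7,0,0,0],[0,-0.7,0,0,0],[0,-0.5,0,0,0],[0,-0.5,0,0,0],[0,-0.5,0,0,0],[0,-0.5,0,0,0],[0,0,0,0,0]]]'
python3 -c "
from h import *
togo(-135,-140,128)
import cv2; cv2.imwrite('pics/w2.png',robot.read_camera('wrist')['img'])"
```

```text
t: 3.8
tool_pos: [0.4739, 0.1293, 0.129]
orientation: [-2.473, -1.937, 0.001]
force: [0.3, -0.1, 0.4]
opening: 0.0007
gripper_force: 0.0
t: 4.6
tool_pos: [0.4644, 0.0879, 0.1286]
orientation: [-2.476, -1.934, 0.0]
force: [-0.4, 0.0, 0.1]
opening: 0.0004
gripper_force: 0.0
t 4.6 q [ 0.08 -0.16  1.94 -0.    1.36  0.32] shift cm [-3.47  0.11  0.06] R err deg [-0.01  0.01  0.02] press mm [-136.1 -105.3  128.6] F [-0.4  0.   0.1]
```

View pics/w2.png

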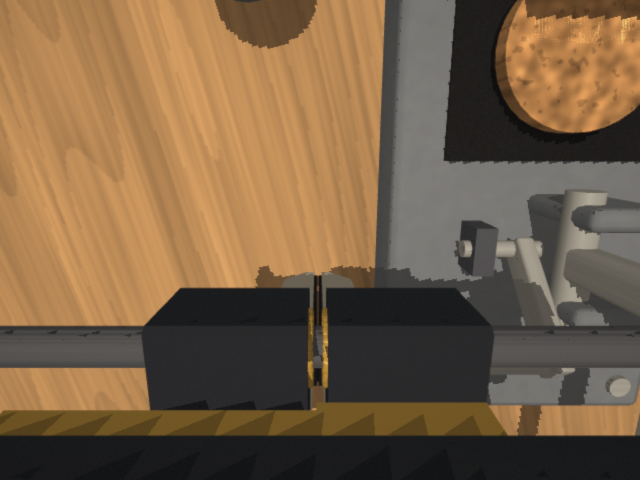

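The ball is now hidden behind the fingers and the catch plate leans to the right at (545,300), with almost no force. I'll keep pushing.

```bash
python3 -m pendant '[[[0,-0.5,0,0,0],[0,-0.5,0,0,0],[0,-0.5,0,0,0],[0,-0.5,0,0,0],[0,-0.5,0,0,0],[0,-0.5,0,0,0],[0,-0.5,0,0,0],[0,-0.5,0,0,0]]]'
python3 -m pendant '[[[0,0,0,0,0],[0,0,0,0,0],[0,2,0,0,0],[0,2,0,-1,0],[0,0,0,-4,0],[0,0,0,-4,0],[1,0,0,-4,0],[1,0,0,-4,0]]]'
python3 -c "
from h import *
togo(7,-170,300)
import cv2
a=robot.read_camera('scene')['img'][190:350,180:430]; b=robot.read_camera('side')['img'][170:370,230:430]
cv2.imwrite('pics/ab.png',cv2.resize(__import__('numpy').hstack([cv2.copyMakeBorder(a,0,40,0,0,0),b]),None,fx=1.77,fy=2.5,interpolation=2))"
```

```text
t: 5.45
tool_pos: [0.4548, 0.0492, 0.1287]
orientation: [2.475, 1.935, 0.0]
force: [0.6, -0.9, 0.7]
opening: 0.0004
gripper_force: 0.0
t: 6.25
tool_pos: [0.4644, 0.0888, 0.3002]
orientation: [-2.475, -1.935, -0.0]
force: [1.0, 0.1, 0.1]
opening: 0.0122
gripper_force: 0.0
t 6.25 q [ 0.08 -0.24  1.7   0.    1.68  0.32] shift cm [-6.58 14.33  0.02] R err deg [ 0.   -0.    0.09] press mm [-136.4 -104.4  300.2] F [1.  0.1 0.1]
```

View pics/ab.png

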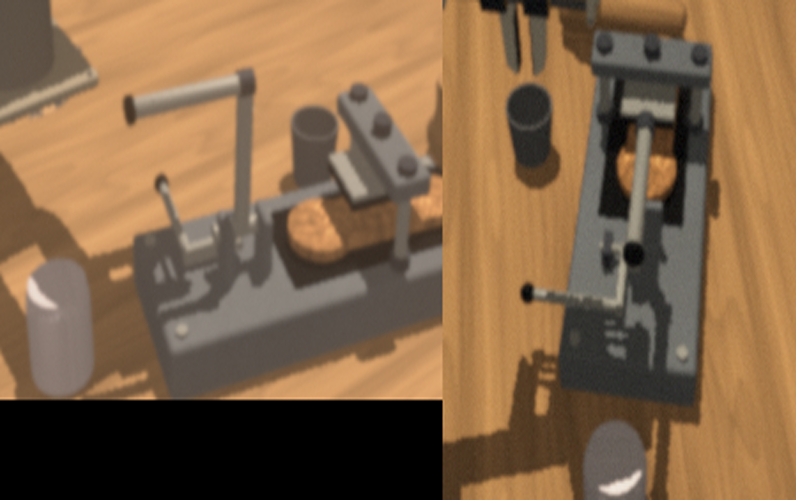

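The catch lies flat in both views, with the ball at about (160,183) on the left and (527,293) on the right, and the lever is still at rest. Now I go above the handle with the gripper open and descend.

```bash
python3 -m pendant '[[[1,-1.6,3.6,0,0],[1,-1.6,3.6,0,0],[1,-1.7,3.6,0,0],[1,-1.7,3.5,0,0],[1,0,0,0,0],[1,0,0,0,0],[1,0,0,0,0],[1,0,0,0,0]]]'
python3 -c "
from h import *
togo(7,-170,231)
c=robot.read_camera('wrist')
import cv2; cv2.imwrite('pics/w3.png',c['img'])"
```

```text
t: 7.15
tool_pos: [0.5869, -0.0091, 0.2991]
orientation: [2.474, 1.936, 0.001]
force: [-1.0, 0.5, 0.1]
opening: 0.0839
gripper_force: 0.0
t 7.15 q [-0.1   0.08  1.4   0.    1.66  0.14] shift cm [-0.03  0.07  6.81] R err deg [ 0.04 -0.02  0.12] press mm [   6.3 -169.7  299.1] F [-1.   0.5  0.1]
```

View pics/w3.png

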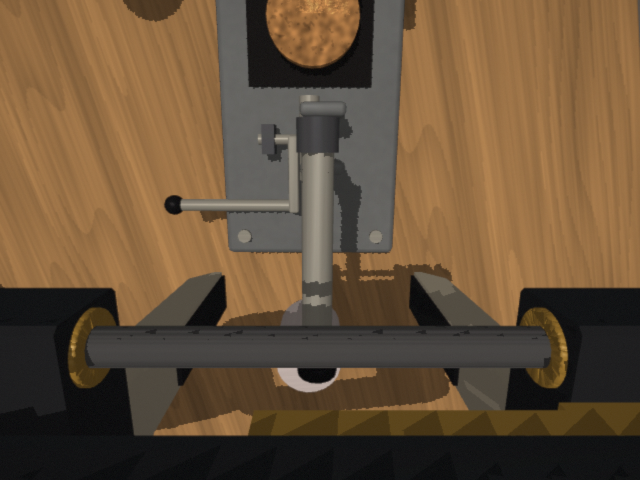

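The handle is centred between the open fingers at column 317, with the catch flat at (290,170). I'll descend and close.

```bash
python3 -m pendant '[[[1,0,0,2.5,0],[1,0,0,2.3,0],[1,0,0,2,0],[1,0,0,0,0],[0,0,0,0,0],[0,0,0,0,0],[0,0,0,0,0],[0,0,0,0,0]]]' 30
python3 -m pendant '[[[0,0,0,0,0],[0,0,0,0,0],[0,0,0,0,0],[0,0,0,0,0],[0,0,0,0,0]]]'
python3 -c "
from h import *
togo(7,-170,231)
for a in (0,.1,.2,.3,.4,.5,.6,.7,.8,.9,1,1.02):
  b=a-.05; print(a,np.round([-150*np.sin(b)/10,15*np.cos(b)+10-1.88],2))"
```

```text
t: 8.0
tool_pos: [0.588, -0.0102, 0.2319]
orientation: [2.474, 1.934, 0.002]
force: [-0.4, 0.4, -0.4]
opening: 0.0656
gripper_force: 0.0
t: 8.5
tool_pos: [0.5874, -0.0101, 0.2306]
orientation: [-2.475, -1.935, 0.0]
force: [-0.9, 0.0, 0.2]
opening: 0.0257
gripper_force: 0.0
t 8.5 q [-0.1   0.09  1.51 -0.    1.54  0.14] shift cm [ 0.05  0.   -0.04] R err deg [-0.01  0.    0.06] press mm [   7.  -170.5  230.6] F [-0.9  0.   0.2]
0 [ 0.75 23.1 ]
0.1 [-0.75 23.1 ]
0.2 [-2.24 22.95]
0.3 [-3.71 22.65]
0.4 [-5.14 22.21]
0.5 [-6.52 21.63]
0.6 [-7.84 20.91]
0.7 [-9.08 20.06]
0.8 [-10.22  19.1 ]
0.9 [-11.27  18.02]
1 [-12.2   16.85]
1.02 [-12.37  16.6 ]
```

```bash
python3 -m pendant '[[[0,0,0,0,0],[0,0,0,0,0],[0,0,0,0,0],[0,0,0,0,0],[0,0,0,0,0]]]' | tail -3
python3 -m pendant '[[[0,0,-0.75,0,0],[0,0,-0.75,0,0],[0,0,-0.75,0.05,0],[0,0,-0.75,0.1,0],[0,0,-0.73,0.13,0],[0,0,-0.73,0.17,0],[0,0,-0.72,0.2,0],[0,0,-0.71,0.24,0]]]'
python3 -c "
from h import *
togo(-51.4,-170,222)"
```

```text
force: [-5.3, 1.1, 2.8]
opening: 0.017
gripper_force: 30.0
t: 9.8
tool_pos: [0.5306, 0.0045, 0.2228]
orientation: [2.474, 1.934, 0.004]
force: [4.2, 2.0, 5.6]
opening: 0.0174
gripper_force: 30.0
t 9.8 q [-0.09 -0.06  1.68  0.    1.52  0.16] shift cm [0.02 0.03 0.08] R err deg [ 0.17 -0.05  0.07] press mm [ -51.7 -170.2  222.8] F [4.2 2.  5.6]
```

Everything is tracking the arc with a small force. I'll continue.

```bash
python3 -m pendant '[[[0,0,-0.7,0.28,0],[0,0,-0.68,0.3,0],[0,0,-0.67,0.35,0],[0,0,-0.65,0.37,0],[0,0,-0.63,0.41,0],[0,0,-0.61,0.44,0],[0,0,-0.58,0.47,0],[0,0,-0.56,0.49,0]]]'
python3 -m pendant '[[[0,0,-0.54,0.53,0],[0,0,-0.51,0.55,0],[0,0,-0.48,0.58,0],[0,0,-0.45,0.59,0],[0,0,0,0,0]]]'
python3 -c "
from h import *
togo(-122,-170,168.5)"
```

```text
t: 10.6
tool_pos: [0.4817, 0.0169, 0.1918]
orientation: [2.473, 1.934, 0.005]
force: [7.3, 1.2, 2.4]
opening: 0.0172
gripper_force: 30.0
t: 11.1
tool_pos: [0.4632, 0.0216, 0.1696]
orientation: [2.472, 1.933, 0.007]
force: [10.5, 1.7, 6.4]
opening: 0.017
gripper_force: 30.0
t 11.1 q [-0.06 -0.23  1.92  0.    1.44  0.18] shift cm [-0.01 -0.08  0.11] R err deg [ 0.32 -0.1   0.08] press mm [-121.2 -169.9  169.6] F [10.5  1.7  6.4]
```

```bash
python3 -m pendant '[[[0,0,-0.07,0.1,0],[0,0,-0.07,0.1,0],[0,0,0,0,0],[0,0,0,0,0]]]'
python3 -c "
from h import *
togo(-122,-170,168.5)"
```

```text
t: 11.5
tool_pos: [0.4626, 0.0217, 0.1687]
orientation: [2.472, 1.932, 0.009]
force: [7.4, 0.7, 8.6]
opening: 0.0173
gripper_force: 30.0
t 11.5 q [-0.06 -0.23  1.93  0.    1.44  0.18] shift cm [-0.01 -0.02  0.01] R err deg [ 0.39 -0.1   0.07] press mm [-121.8 -169.9  168.7] F [7.4 0.7 8.6]
```

```bash
python3 -m pendant '[[[0,0,-0.1,0.15,0],[0,0,-0.1,0.15,0],[0,0,0,0,0],[0,0,0,0,0]]]'
python3 -c "
from h import *
togo(-122,-170,168.5)
import cv2
a=robot.read_camera('scene')['img'][190:350,180:480]; b=robot.read_camera('side')['img'][170:370,230:430]
cv2.imwrite('pics/fin.png',cv2.resize(np.hstack([cv2.copyMakeBorder(a,0,40,0,0,0),b]),None,fx=1.6,fy=2,interpolation=2))"
```

```text
t: 11.9
tool_pos: [0.461, 0.0221, 0.166]
orientation: [2.471, 1.932, 0.009]
force: [8.8, 0.5, 10.6]
opening: 0.0174
gripper_force: 30.0
t 11.9 q [-0.06 -0.23  1.93  0.    1.43  0.18] shift cm [-0.01  0.15 -0.25] R err deg [ 0.43 -0.11  0.07] press mm [-123.5 -169.9  166. ] F [ 8.8  0.5 10.6]
```

View pics/fin.png

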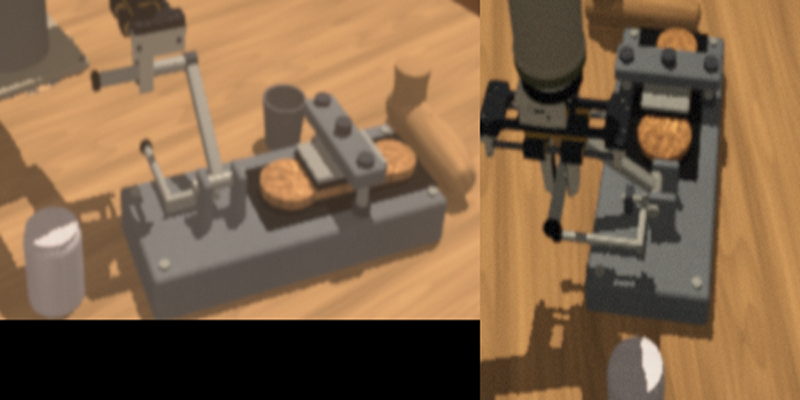

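The pad is down on the sole at (320,165), the catch is flat, and the lever is nearly at its stop, though the force hasn't jumped yet. I'll keep going until it does.

```bash
for i in 1; do python3 -m pendant '[[[0,0,-0.1,0.15,0],[0,0,-0.1,0.15,0],[0,0,0,0,0],[0,0,0,0,0]]]'; done
python3 -c "
from h import *
togo(-122,-170,168.5)"
python3 -m pendant '[[[0,0,-0.1,0.15,0],[0,0,-0.1,0.15,0],[0,0,0,0,0],[0,0,0,0,0]]]'
python3 -c "
from h import *
togo(-122,-170,168.5)"
```

```text
t: 12.4
tool_pos: [0.4608, 0.0222, 0.1655]
orientation: [2.469, 1.93, 0.014]
force: [6.9, -0.6, 22.8]
opening: 0.017
gripper_force: 30.0
t 12.4 q [-0.06 -0.24  1.94 -0.    1.43  0.18] shift cm [-0.01  0.17 -0.3 ] R err deg [ 0.69 -0.12  0.06] press mm [-123.7 -169.9  165.5] F [ 6.9 -0.6 22.8]
t: 12.8
tool_pos: [0.4606, 0.0223, 0.165]
orientation: [2.466, 1.927, 0.019]
force: [6.2, -2.6, 33.9]
opening: 0.0172
gripper_force: 30.0
t 12.8 q [-0.06 -0.24  1.94 -0.    1.42  0.18] shift cm [-0.02  0.19 -0.34] R err deg [ 0.96 -0.14  0.05] press mm [-123.9 -169.8  165. ] F [ 6.2 -2.6 33.9]
```

The stop is reached: force rises and the handle no longer moves. I'll ease back to a moderate hold, check that it is steady, and hand in.

```bash
python3 -m pendant '[[[0,0,0.03,-0.15,0],[0,0,0,0,0],[0,0,0,0,0],[0,0,0,0,0],[0,0,0,0,0],[0,0,0,0,0]]]'
python3 -c "
from h import *
togo(-122,-170,168.5)
s=robot.read_state()
print(s['t'], s['gripper_force'], s['force'])
if np.linalg.norm(s['force'])>16 and s['gripper_force']>20: print(robot.close_job())"
```

```text
t: 13.4
tool_pos: [0.4607, 0.0223, 0.1653]
orientation: [2.467, 1.928, 0.018]
force: [10.9, -2.3, 25.3]
opening: 0.0172
gripper_force: 30.0
t 13.4 q [-0.06 -0.24  1.94 -0.    1.42  0.18] shift cm [-0.02  0.18 -0.32] R err deg [ 0.91 -0.14  0.05] press mm [-123.8 -169.8  165.3] F [10.9 -2.3 25.3]
13.4 30.004060864448547 [10.85189849 -2.32069925 25.34761949]
the job is handed in; nothing more can be done
None
```

The job is handed in at 13.4 s: I flipped the catch flat with the lever at rest, pulled the lever to its stop with the pad down on the sole, and the gripper is still holding it there.

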